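# Run the spray plank out to the pointer and hold it

## Task

The foam block with its pinned parts is ready for spraying: slide the plank it stands on (it has a grip block at its tail) straight out over the riser's edge until its outer end is level with the gauge's pointer. Slide it flat along the riser without lifting it, do not let it tip, run against the gauge or shed the foam block, and leave the other things where they are. It will tip if you let go out there, so finish while still holding the plank flat on the riser.

Things in the scene. Friction and masses are not known exactly. Their poses are not given: they have to be found in the camera images.
- riser: fixed brown wooden step, 240 (x) x 150 (y) x 60 mm high, on the table. Origin: centre of its underside. Its x axis is the direction in which the plank is to be slid out, z is up; it always points roughly to the robot's right.
- riser_edge (a point): middle of the riser's top edge over which the plank goes out (riser frame x = 120, y = 0, z = 60 mm). With its foam block aboard the plank tips over this edge by itself once some 165 mm stick out; the pointer always stands 180 to 212 mm beyond the edge.
- plank: loose pale plywood plank, 340 (x) x 100 (y) x 8 mm, about 0.16 kg, lying on the riser, at first sticking out 10 to 50 mm and askew up to 0.1 rad. Origin: centre of its underside; x runs along it towards the outer end, z up. Near the tail an upright dark wooden grip block is fixed on it, 50 (x) x 26 (y) x 44 mm high, centred at x = -135 mm, its top 52 mm above the plank's underside.
- plank_nose (a point): middle of the upper edge of the plank's outer end (plank frame x = 170, y = 0, z = 8 mm). This end face is to be level with the pointer, measured along the riser's x axis.
- plank_grip (a point): centre of the plank's grip block (plank frame x = -135, y = 0, z = 32 mm, that is 24 mm over the plank's upper face). Take it across its 26 mm (plank y), from above.
- plank_seat (a point): point on the plank's upper face where the foam block stands (plank frame x = 90, y = 0, z = 8 mm).
- parts_block: loose ochre foam block, 148 mm along the plank x 83 mm x 33 mm high, about 0.08 kg, with small model parts on pins up to 143 mm above its underside. Origin: centre of its underside, within about 5 mm of the seat point. It stands on the outer half of the plank, held only by its weight.
- mark_gauge: fixed marking gauge on the robot's side of the plank's way: round dark foot of 52 mm, thin steel post 94 mm high, brass collar and a thin pointer. Origin: centre of its underside. Its axes are parallel to the riser's; the pointer reaches out along +y towards the plank.
- mark_tip (a point): tip of the pointer (gauge frame x = 0, y = 40, z = 69 mm): just above the plank's upper face and some 20 mm beside the plank's edge when the plank lies centred on the riser. It marks how far out the plank's end must come.
- cement_jar: small plastic jar with a green cap, 46 x 46 x 78 mm, standing on the far side of the riser from the robot; leave alone. Origin: centre of its underside.
- orange_bottle: dropper bottle, 25 x 25 x 79 mm, orange with a white cap, standing past the outer end of the plank's way; leave alone. Origin: centre of its underside.
- tape_roll: roll of blue tape, 55 x 55 x 18 mm, lying on the robot's side of the riser; leave alone. Origin: centre of its underside.
There are look-alikes about, which are no part of the job. What is shaped like the parts_block but pink is not meant.

How it is judged:
By the outcome, as a careful person would: the job done as asked, in the order asked, and still so for the second after the job is handed in, while the arm keeps its last pose, push and grip.
It also fails if it takes over 38 s, if anything falls off the work surface, if the arm or the gripper's body presses on something with over 40 N, if the wrist force passes 120 N, or if a joint passes its speed limit or range.

## Robot

A 7-joint arm with a two-finger parallel gripper is mounted at the origin on a cart in front of the work surface, level with it; the furniture and walls round the work are solid. World frame = base frame: x ahead of the robot, y to its left, z up, the work surface at z = 0. Lengths are in m, angles in degrees, forces in N, time in s.
With the tool pointing down it reaches from about 0.425 to 0.95 m from the base axis. Payload 16.7 kg.
Tool frame: the origin (TCP) lies on the centre line of the jaws, within the pads' length; the fingertips stand 17 mm ahead of it and the grasp point (between the pads) lies 2 mm behind it; z points along the fingers, y is the line along which they close (so a half turn about z gives the same grasp; the last joint's range is limited). The gripper opens to 94 mm and grips with 3 to 60 N. Pads are 16 mm wide; open, the fingers measure 119 mm over their backs; the gripper's body (75 mm by 177 mm) begins 78 mm behind the grasp point.
Start: joints at [-80.93, 24.414, 4.234, 92.017, -1.954, 63.644, -3.845], TCP at [0.205, 0.643, 0.222] pointing down, gripper open.
Joint ranges: [-163.25, 163.25], [-28.42, 122.38], [-70.27, 78.77], [12.13, 141.07], [-58.53, 238.53], [9.26, 117.41], [-156.51, 156.51]. Speed limits (degrees/s): [108.29, 108.29, 136.94, 136.94, 172.46, 172.46, 172.46].

## Interface

Orientations are given as a 3x3 rotation matrix whose columns are the frame's x, y, z axes.
In Python, from rig import arm, optics, job, nets gives the robot as it stands.
- The arm moves only by the tool step_arm, never from a script. Its argument "steps" is a list that holds one entry, the list of rows, each a list of 7 numbers: the shift along the tool's x, y, z in mm, then the turn, a rotation vector about the tool's x, y, z in degrees, then the opening, from 0 (shut) to 1 (fully open). A call has 1 to 8 rows; each row shifts and turns the commanded pose from where the row before left it, along the tool's axes as they then stand; what a row does not reach is not made up. A row lasts 1/8 s, in which the tool goes at most 62.5 mm and 10.7 degrees, less where a joint would pass 70% of its speed; a pose out of reach is approached as far as the arm can. A call with a gripper value outside its range is refused whole. The fingers move at their own pace and stop on an object; "force" is the grip in N (left out, the last holds). Time passes only in rows, so rows that do not move let the fingers close. It gives the time, the measured TCP pose, the force, the opening and the grip force at its end, in the units of the state.
- arm.sense(): the state, without advancing time (a new reading comes with each control period).
- optics.read_camera(name): name is "side" or "top" or "wrist"; returns the picture (420x560x3 uint8, blue, green, red); there is no depth.
- optics.camera_info(name): a dict with "fx", "fy", "cx", "cy" (pixels), "dist" ([k1, k2, p1, p2, k3] as OpenCV has them; the pictures are not rectified), "R" (3x3) and "t" (3): a world point X has camera coordinates R X + t. Camera axes: x right, y down, z forward; pixel columns grow to the right and rows downward; lengths in m; the calibration is good to about 2 mm. A picture is of the moment at which its call begins: read the wrist's pose just before it. camera_info takes no time and is no camera call; for the wrist camera it gives the pose at the moment of the call.
- job.close_job(): hands the job in; it is judged then, once.
Trained networks look in the newest picture that a camera, given by its name, has taken for a name from the list of things; names that differ only in an ending like _2 or _b are one class to them, and where a whole thing is asked for, a point or a joint stands for the part that bears it (a point fixed in the world has none). Each returns a list of dicts, best first, with "confidence" (0 to 1); they miss things now and then, are a little off and sometimes report something else, mostly with a low value. They report only what shows in the picture. A call takes as long as a camera call. They do not tell look-alikes from the thing itself.
- nets.boxes_of(camera, name): "bbox" ([left, top, width, height] in pixels, round what is visible of it).
- nets.masks_of(camera, name): "mask" (420x560 bool, what is visible of it) and "bbox" ([left, top, width, height] in pixels, round what is visible of it).
The state is a dict: "time": time; "joint_positions": joint angles; "dq": joint speeds; "joint_torque": joint torques, N m; "position": TCP position; "orientation": TCP orientation; "contact_force": force on the tool from outside, world axes, zero at the start; "ft_torque": the same for the moment, N m; "gripper_width": finger opening in m; "finger_force": force on a finger pad.
Only numpy, scipy, OpenCV 4.12 (cv2) and the standard library are available. Lean on these libraries where they do the work, as an engineer would, in place of code of your own. Each camera call takes 0.05 s, during which the arm holds its last target. There are 200 camera calls.

## Working session

There is one attempt and no reset: what is moved stays moved. The work goes in short steps, Python scripts to look and compute and a tool call to move; the robot and the scene stay as the last step left them, time stands still between calls to the robot, and variables do not carry over. Pictures are saved under pics/ and viewed, at most 10 in all, crops included, and the job is handed in when it is done.

Besides the shell and the picture viewer there is one more tool, called after "Request:" in YAML: its name, and indented under it one key for each argument. step_arm: Moves the arm, as the interface text tells. Its arguments: {"type":"object","properties":{"steps":{"type":"array"},"force":{"type":"number"}},"required":["steps"]}

```bash
mkdir -p pics; python3 - <<'E'
from rig import arm, optics, job, nets
import cv2, numpy as np
s=arm.sense(); print(s['time'],s['position'],s['orientation'],s['gripper_width'])
ims=[]
for c in ("top","side"):
    im=optics.read_camera(c); cv2.imwrite(f'pics/{c}0.png',im)
    i=optics.camera_info(c); print(c,i)
    for n in ("plank","plank_grip","mark_gauge","riser","parts_block","mark_tip"):
        print(c,n,[(d['bbox'],round(d['confidence'],2)) for d in nets.boxes_of(c,n)][:3])
print(arm.sense()['time'])
E
```

```text
0.0 [0.20438953 0.64287986 0.22176693] [[-9.52993084e-01  3.02991901e-01 -2.99678486e-04]
 [ 3.02992036e-01  9.52992288e-01 -1.23470228e-03]
 [-8.85135060e-05 -1.26746293e-03 -9.99999193e-01]] 0.09376914402675698
top {'fx': 533.9593183211392, 'fy': 533.9593183211392, 'cx': 276.7048730515368, 'cy': 206.36723853789738, 'dist': array([-0.08107471,  0.        ,  0.        ,  0.        ,  0.        ]), 'R': array([[-0.02720727, -0.99924445, -0.02775423],
       [-0.98980873,  0.03081194, -0.13902984],
       [ 0.13977996,  0.02368876, -0.98989919]]), 't': array([-0.00134378,  0.53604198,  1.27168165])}
top plank [([140.7, 200.8, 140.6, 42.4], 0.83)]
top plank_grip [([141.9, 199.7, 140.3, 41.2], 0.97)]
top mark_gauge [([331.7, 257.9, 24.2, 26.8], 0.88), ([140.6, 201.0, 141.9, 38.5], 0.35)]
top riser [([160.8, 188.3, 108.0, 66.9], 0.69)]
top parts_block [([141.3, 115.9, 61.7, 53.5], 0.88), ([214.5, 201.6, 62.3, 35.1], 0.58)]
top mark_tip [([332.8, 256.9, 23.1, 25.9], 0.86)]
side {'fx': 518.9198845814842, 'fy': 518.9198845814842, 'cx': 279.79754123650486, 'cy': 216.54030158131337, 'dist': array([-0.02758757,  0.        ,  0.        ,  0.        ,  0.        ]), 'R': array([[ 0.93098278, -0.36505437,  0.00252274],
       [-0.20505737, -0.52864146, -0.82370485],
       [ 0.30203069,  0.76633773, -0.56701319]]), 't': array([-0.51023395,  0.14385477,  1.0215818 ])}
side plank [([207.5, 135.8, 77.6, 87.7], 0.78)]
side plank_grip [([207.0, 135.9, 76.6, 86.9], 0.94)]
side mark_gauge [([217.1, 262.3, 28.4, 46.3], 0.55)]
side riser [([206.1, 158.9, 78.2, 74.5], 0.67), ([286.3, 179.4, 23.9, 29.7], 0.15)]
side parts_block [([276.2, 142.5, 58.5, 38.2], 0.72), ([203.8, 155.0, 82.8, 79.0], 0.63), ([228.0, 149.5, 51.4, 69.3], 0.58)]
side mark_tip [([215.8, 262.4, 28.6, 46.9], 0.73), ([203.2, 156.2, 85.1, 77.6], 0.44)]
0.7
```

View pics/top0.png

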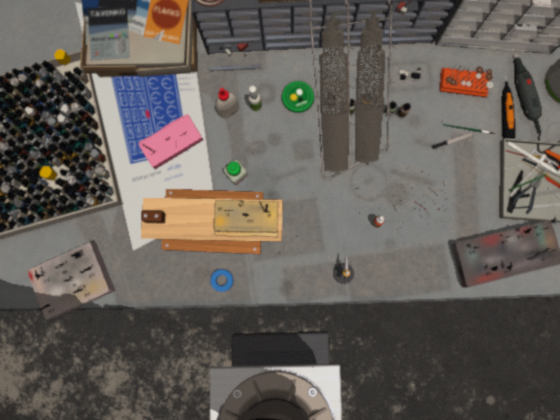

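View pics/side0.png

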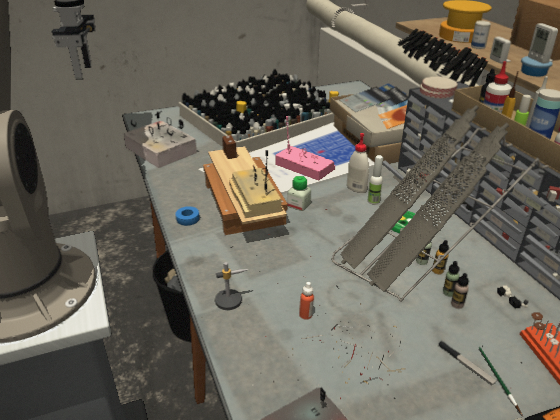

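The top view shows the plank (141–282, 195–241), its grip at about (153,216), the gauge at about (345,268) and the pink look-alike at (170,140). The side view shows the pointer reaching away from the robot. Next I'll make a rough localisation from enlarged crops.

```bash
cat > h.py <<'E'
import numpy as np, cv2
from rig import arm, optics, job, nets
def ray(i,uv):
    K=np.array([[i['fx'],0,i['cx']],[0,i['fy'],i['cy']],[0,0,1]])
    p=cv2.undistortPoints(np.array(uv,float).reshape(-1,1,2),K,np.array(i['dist'])).reshape(-1,2)
    R,t=np.array(i['R']),np.array(i['t'])
    return -R.T@t, np.c_[p,np.ones(len(p))]@R
def on_z(i,uv,z):
    c,d=ray(i,uv); return c+d*((z-c[2])/d[:,2])[:,None]
def proj(i,X):
    K=np.array([[i['fx'],0,i['cx']],[0,i['fy'],i['cy']],[0,0,1]])
    return cv2.projectPoints(np.array(X,float).reshape(-1,1,3),cv2.Rodrigues(np.array(i['R']))[0],np.array(i['t']),K,np.array(i['dist']))[0].reshape(-1,2)
E
python3 - <<'E'
import cv2,numpy as np
t=cv2.imread('pics/top0.png'); s=cv2.imread('pics/side0.png')
a=cv2.resize(t[180:290,130:370],(800,367),interpolation=cv2.INTER_CUBIC)
b=cv2.resize(s[130:310,190:320],(0,0),fx=1.27,fy=1.27)
b1=cv2.resize(s[255:315,205:265],(230,230),interpolation=cv2.INTER_CUBIC); b2=cv2.resize(s[130:240,195:295],(209,230),interpolation=cv2.INTER_CUBIC)
c=np.zeros((230,800,3),np.uint8); c[:,:230]=b1; c[:,240:449]=b2
cv2.imwrite('pics/crop0.png',np.vstack([a,c]))
from h import *
i=optics.camera_info('top'); 
print(on_z(i,[(153,216)],.11),on_z(i,[(141,217),(282,220)],.068),on_z(i,[(268,220),(163,190),(262,253)],.06),on_z(i,[(344,274)],0), on_z(i,[(347,258)],.069))
i=optics.camera_info('side'); print(i['R'].T@-i['t'])
E
```

```text
[[0.51182006 0.27060704 0.11      ]] [[ 0.51572466  0.311001    0.068     ]
 [ 0.49824711 -0.02943715  0.068     ]] [[0.50018841 0.00429179 0.06      ]
 [0.58160461 0.25918537 0.06      ]
 [0.4214925  0.02058422 0.06      ]] [[ 0.36682231 -0.1780932   0.        ]] [[ 0.40334497 -0.18001296  0.069     ]]
[ 0.19596845 -0.89309221  0.69903141]
```

View pics/crop0.png

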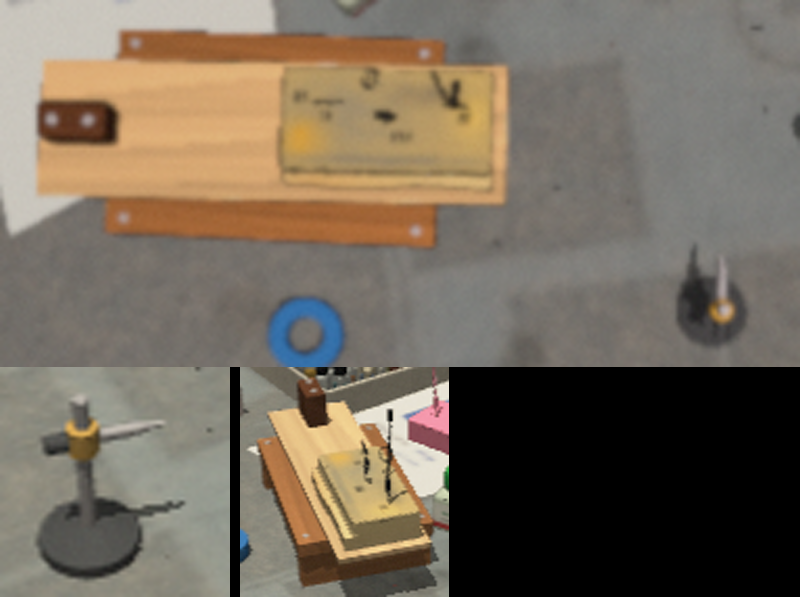

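Enlarged corners, at 3.333x from origin (130,180):
- Plank: (42,61), (508,67), (504,203), (38,192)
- Riser: (120,32), (445,40), (436,246), (106,232)
- Pointer tip: (722,257)

In the side crop the pointer tip is at about (163,423) in the composite.

```bash
python3 - <<'E'
from h import *
i=optics.camera_info('top')
f=lambda l:[((a+.5)/3.3333-.5+130,(b+.5)/3.3333-.5+180) for a,b in l]
np.set_printoptions(precision=4,suppress=True)
P=on_z(i,f([(42,61),(508,67),(504,203),(38,192)]),.068)
R=on_z(i,f([(120,32),(445,40),(436,246),(106,232)]),.06)
print(P,R,sep='\n')
def fit(P,w,h):
    M=np.array([[-w,h],[w,h],[w,-h],[-w,-h]])/2
    c=P[:,:2].mean(0); A=(P[:,:2]-c); U,S,V=np.linalg.svd(M.T@A); r=(U@V).T
    print('c',c,'xdir',r[:,0],'angle',np.degrees(np.arctan2(r[1,0],r[0,0])),'res',(A-M@r.T)*1e3); return c,r
cp,rp=fit(P,.34,.1); cr,rr=fit(R,.24,.15)
t=on_z(i,f([(722,257)]),.069)[0]; g=on_z(i,f([(712,310)]),0)[0]; print('tip',t,g)
si=optics.camera_info('side'); ts=on_z(si,[(205+163/230*60,255+(423-367)/230*60)],.069)[0];print('tip side',ts)
L=lambda p:rr.T@(p[:2]-cr)
print('tip in riser',L(t),L(ts),'gauge',L(g),'nose',L(cp+rp@[.17,0]),'grip',cp+rp@[-.135,0], 'top grip px check',on_z(i,f([(77,121)]),.112))
print(arm.sense()['joint_positions'])
E
```

```text
[[ 0.5623  0.3083  0.068 ]
 [ 0.5471 -0.031   0.068 ]
 [ 0.4493 -0.0253  0.068 ]
 [ 0.4666  0.3105  0.068 ]]
[[0.5832 0.2526 0.06  ]
 [0.5696 0.0143 0.06  ]
 [0.4205 0.0243 0.06  ]
 [0.437  0.2627 0.06  ]]
c [0.5063 0.1406] xdir [-0.0476 -0.9989] angle -92.7275586158531 res [[-2.0832  0.2338]
 [-1.0936  0.5862]
 [ 0.995   1.4716]
 [ 2.1819 -2.2916]]
c [0.5026 0.1385] xdir [-0.0645 -0.9979] angle -93.69731226350014 res [[-1.9279 -0.77  ]
 [-0.1317  0.4101]
 [ 0.5136  0.7309]
 [ 1.546  -0.371 ]]
tip [ 0.4063 -0.1784  0.069 ] [ 0.3702 -0.1764  0.    ]
tip side [ 0.4118 -0.1823  0.069 ]
tip in riser [ 0.3224 -0.0756] [ 0.326 -0.07 ] gauge [ 0.3228 -0.1118] nose [0.1676 0.0065] grip [0.5127 0.2755] top grip px check [[0.5117 0.2707 0.112 ]]
[-80.9307  24.4121   4.2337  92.0194  -1.9552  63.6455  -3.8443]
```

```bash
cat >> h.py <<'E'
from scipy.spatial.transform import Rotation as Ro
def plan(target,yang,n):
    """shifts (mm) and turns (deg) for n equal rows to TCP target, pointing down, tool y at angle yang (deg, world)"""
    s=arm.sense(); p=np.array(s['position']); R=np.array(s['orientation'])
    a=np.radians(yang); y=np.array([np.cos(a),np.sin(a),0]); z=np.array([0,0,-1.]); Rt=np.c_[np.cross(y,z),y,z]
    rv=Ro.from_matrix(R.T@Rt).as_rotvec(); d=(np.array(target)-p)/n
    for k in range(n):
        Rk=R@Ro.from_rotvec(rv*k/n).as_matrix()
        print(np.r_[Rk.T@d*1e3,np.degrees(rv)/n].round(1).tolist())
E
python3 -c "
from h import *
plan([.51,.275,.30],-3,11)"
```

```text
[-36.6, -23.5, -7.0, -0.0, 0.0, 6.9]
[-39.2, -18.9, -7.0, -0.0, 0.0, 6.9]
[-41.1, -14.1, -7.0, -0.0, 0.0, 6.9]
[-42.5, -9.1, -7.0, -0.0, 0.0, 6.9]
[-43.3, -4.0, -7.0, -0.0, 0.0, 6.9]
[-43.5, 1.2, -7.0, -0.0, 0.0, 6.9]
[-43.0, 6.4, -7.0, -0.0, 0.0, 6.9]
[-42.0, 11.5, -7.0, -0.0, 0.0, 6.9]
[-40.3, 16.4, -7.0, -0.0, 0.0, 6.9]
[-38.0, 21.1, -7.0, -0.0, 0.0, 6.9]
[-35.3, 25.5, -7.0, -0.0, 0.0, 6.9]
```

Request:
step_arm:
  steps:
    - [[-36.6, -23.5, -10, 0, 0, 6.9, 1], [-39.2, -18.9, -10, 0, 0, 6.9, 1], [-41.1, -14.1, -10, 0, 0, 6.9, 1], [-42.5, -9.1, -10, 0, 0, 6.9, 1], [-43.3, -4, -10, 0, 0, 6.9, 1], [-43.5, 1.2, -7, 0, 0, 6.9, 1], [-43, 6.4, -7, 0, 0, 6.9, 1], [-42, 11.5, -7, 0, 0, 6.9, 1]]

```text
time: 1.7
position: [0.4268, 0.3737, 0.2939]
orientation: [[-0.291, 0.957, 0.0], [0.957, 0.291, 0.0], [0.0, 0.0, -1.0]]
contact_force: [0.3, 1.1, 0.6]
gripper_width: 0.094
finger_force: 0.0
```

Request:
step_arm:
  steps:
    - [[-40.3, 16.4, -3, 0, 0, 6.9, 1], [-38, 21.1, -3, 0, 0, 6.9, 1], [-35.3, 25.5, 0, 0, 0, 6.9, 1], [0, 0, 0, 0, 0, 0, 1]]

```text
time: 2.2
position: [0.5105, 0.2708, 0.2998]
orientation: [[0.068, 0.998, 0.001], [0.998, -0.068, -0.0], [-0.0, 0.001, -1.0]]
contact_force: [-0.1, 0.7, 0.2]
gripper_width: 0.0944
finger_force: 0.0
```

```bash
python3 - <<'E'
from h import *
s=arm.sense(); print(s['time'],s['position'],s['orientation'].round(3) if hasattr(s['orientation'],'round') else s['orientation'],s['joint_positions'],s['contact_force'])
i=optics.camera_info('wrist'); im=optics.read_camera('wrist'); cv2.imwrite('pics/w1.png',im)
np.savez('pics/w1.npz',**i)
R=np.array(i['R']); print('cam',-R.T@i['t'],'fwd',R[2],i['fx'])
plan([.50,-.02,.33],-3,6)
E
```

```text
2.2 [0.51050835 0.27075438 0.29977623] [[ 0.068  0.998  0.001]
 [ 0.998 -0.068 -0.   ]
 [-0.     0.001 -1.   ]] [-58.6540419   12.45205636  29.00143648 100.70877429  -6.4003974
  68.45170394 -31.78429615] [-0.0819216   0.72078495  0.23799314]
cam [0.51489478 0.33974752 0.46189038] fwd [-0.01472397 -0.24029444 -0.97058837] 338.23566902193915
[-48.8, 1.6, -5.1, 0.0, 0.0, -0.1]
[-48.8, 1.5, -5.1, 0.0, 0.0, -0.1]
[-48.8, 1.4, -5.1, 0.0, 0.0, -0.1]
[-48.8, 1.3, -5.1, 0.0, 0.0, -0.1]
[-48.8, 1.2, -5.1, 0.0, 0.0, -0.1]
[-48.8, 1.1, -5.1, 0.0, 0.0, -0.1]
```

View pics/w1.png

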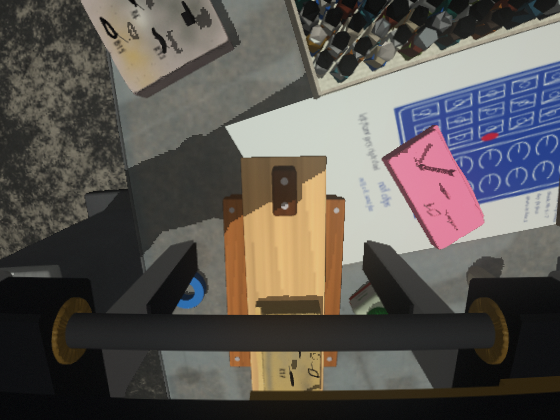

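The wrist view shows the grip's top face at about (273–297, 166–214), the plank tail at (242,156)–(327,156), and the riser's corners at about (224,198), (345,197), (337,366), (230,366). I'll move on to look at the nose, edge and pointer.

Request:
step_arm:
  steps:
    - [[-55, 6, -10, 0, 0, 0, 1], [-60, 6, -10, 0, 0, 0, 1], [-60, 6, -10, 0, 0, 0, 1], [-60, 6, 0, 0, 0, 0, 1], [-60, 0, 0, 0, 0, 0, 1], [-60, 0, 0, 0, 0, 0, 1], [-60, -6, 0, 0, 0, 0, 1], [-60, -6, 0, 0, 0, 0, 1]]

```text
time: 3.25
position: [0.4912, -0.2014, 0.3297]
orientation: [[0.058, 0.998, 0.001], [0.998, -0.058, 0.001], [0.001, 0.001, -1.0]]
contact_force: [1.9, 0.3, 0.7]
gripper_width: 0.094
finger_force: 0.0
```

Request:
step_arm:
  steps:
    - [[-50, -6, 0, 0, 0, 0, 1], [0, 0, 0, 0, 0, 0, 1], [0, 0, 0, 0, 0, 0, 1]]

```text
time: 3.62
position: [0.4828, -0.2492, 0.3293]
orientation: [[0.06, 0.998, -0.0], [0.998, -0.06, 0.0], [0.0, -0.0, -1.0]]
contact_force: [0.5, -0.6, 0.1]
gripper_width: 0.0936
finger_force: 0.0
```

```bash
python3 - <<'E'
from h import *
s=arm.sense(); print(s['time'],s['position'],s['joint_positions'])
i=optics.camera_info('wrist'); im=optics.read_camera('wrist'); cv2.imwrite('pics/w2.png',im)
np.savez('pics/w2.npz',**i)
j=optics.read_camera('top'); cv2.imwrite('pics/t2.png',j)
big=im
cv2.imwrite('pics/w2b.png',cv2.resize(im,(784,588),interpolation=cv2.INTER_CUBIC))
E
```

```text
3.625 [ 0.48275089 -0.24919877  0.329331  ] [-23.93738812   8.93263416  50.91485735 103.19566734  -7.32822916
  71.30967634  25.56901574]
```

View pics/w2b.png

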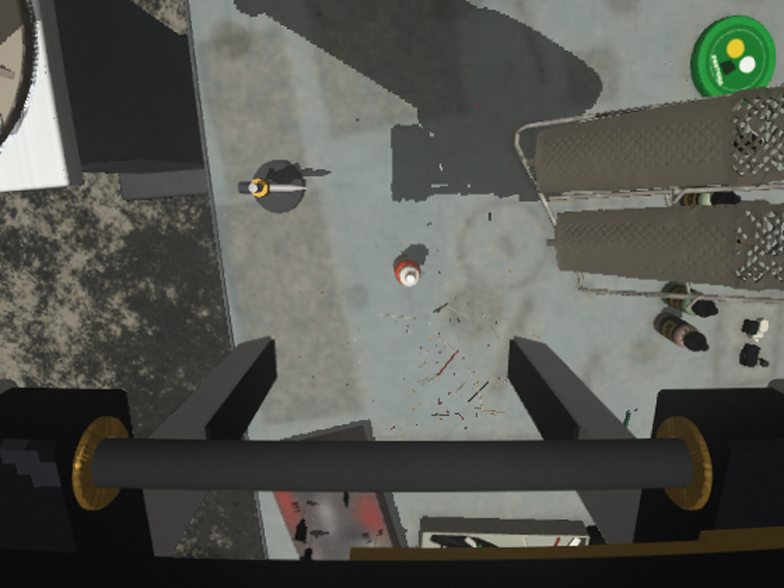

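The pointer tip shows at (305,188) in the 1.4x picture, but the nose is out of view. On the way back I'll take a picture that has the nose, edge and pointer together.

Request:
step_arm:
  steps:
    - [[50, 0, 0, 0, 0, 0, 1], [55, 0, 0, 0, 0, 0, 1], [0, 0, 0, 0, 0, 0, 1], [0, 0, 0, 0, 0, 0, 1]]

```text
time: 4.22
position: [0.4889, -0.1448, 0.3296]
orientation: [[0.059, 0.998, 0.0], [0.998, -0.059, 0.0], [0.0, 0.0, -1.0]]
contact_force: [0.0, 0.1, 0.5]
gripper_width: 0.0943
finger_force: 0.0
```

```bash
python3 - <<'E'
from h import *
s=arm.sense(); print(s['time'],s['position'],s['joint_positions'])
i=optics.camera_info('wrist'); im=optics.read_camera('wrist'); cv2.imwrite('pics/w3.png',im)
np.savez('pics/w3.npz',**i)
cv2.imwrite('pics/w3b.png',cv2.resize(im[:290,120:400],(0,0),fx=2,fy=2,interpolation=cv2.INTER_CUBIC))
plan([.5125,.2735,.33],-2.9,11)
E
```

```text
4.225 [ 0.48892082 -0.14482827  0.32964258] [-34.88666722   3.23728973  47.05536137 106.85328355  -2.52656678
  70.93837794   9.54689793]
[38.2, -0.2, -0.0, 0.0, -0.0, -0.1]
[38.2, -0.1, -0.0, 0.0, -0.0, -0.1]
[38.2, -0.1, -0.0, 0.0, -0.0, -0.1]
[38.2, -0.1, -0.0, 0.0, -0.0, -0.1]
[38.2, -0.0, -0.0, 0.0, -0.0, -0.1]
[38.2, 0.0, -0.0, 0.0, -0.0, -0.1]
[38.2, 0.0, -0.0, 0.0, -0.0, -0.1]
[38.2, 0.1, -0.0, 0.0, -0.0, -0.1]
[38.2, 0.1, -0.0, 0.0, -0.0, -0.1]
[38.2, 0.2, -0.0, 0.0, -0.0, -0.1]
[38.2, 0.2, -0.0, 0.0, -0.0, -0.1]
```

View pics/w3b.png

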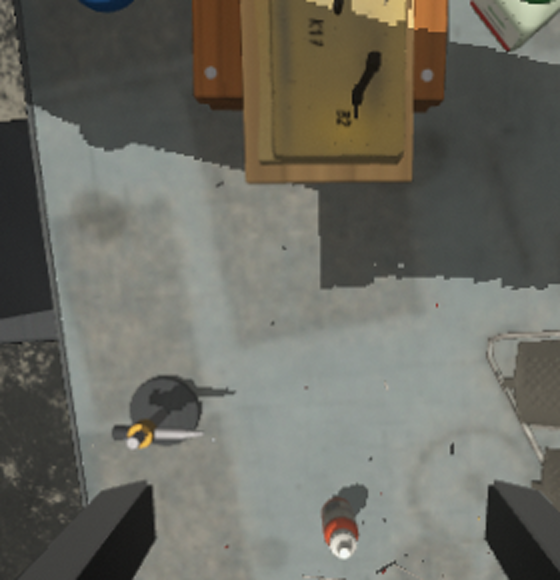

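The picture has the pointer tip at (203,434), the nose edge at (246,181)–(413,180) and the riser edge at (195,99)–(445,101), all in the 2x crop with origin (120,0).

```bash
python3 - <<'E'
from h import *
np.set_printoptions(precision=4,suppress=True)
i=dict(np.load('pics/w3.npz')); f=lambda l:[((a+.5)/2-.5+120,(b+.5)/2-.5) for a,b in l]
T=on_z(i,f([(203,434),(140,435)]),.069); N=on_z(i,f([(246,181),(413,180)]),.068); E=on_z(i,f([(195,99),(445,101)]),.06); G=on_z(i,f([(166,405)]),0)
print('tip',T,'nose',N,'edge',E,'foot',G)
i1=dict(np.load('pics/w1.npz')); tail=on_z(i1,[(242,156),(327,156)],.068); gr=on_z(i1,[(273,166),(297,166),(297,214),(273,214)],.112); R=on_z(i1,[(224,197),(345,197),(337,366),(230,366)],.06)
print('tail',tail,'grip',gr,gr.mean(0),'riser',R)
i2=dict(np.load('pics/w2.npz'));t2=on_z(i2,[(305.5/1.4-.5,188.5/1.4-.5)],.069);print('tip2',t2)
pm=tail[:,:2].mean(0)-N[:,:2].mean(0); print('plank len',np.linalg.norm(pm),'ang',np.degrees(np.arctan2(*(-pm)[::-1])))
for a,b in ((R[0],E[0]),(R[1],E[1])): print('riser edge',np.linalg.norm(a-b),np.degrees(np.arctan2(b[1]-a[1],b[0]-a[0])))
E
```

```text
tip [[ 0.4113 -0.1809  0.069 ]
 [ 0.3703 -0.1792  0.069 ]] nose [[ 0.4519 -0.0274  0.068 ]
 [ 0.5514 -0.0326  0.068 ]] edge [[0.4244 0.0224 0.06  ]
 [0.5731 0.0126 0.06  ]] foot [[ 0.3726 -0.1742  0.    ]]
tail [[0.4701 0.3127 0.068 ]
 [0.568  0.3061 0.068 ]] grip [[0.5061 0.3034 0.112 ]
 [0.5308 0.3017 0.112 ]
 [0.5279 0.2507 0.112 ]
 [0.5024 0.2524 0.112 ]] [0.5168 0.277  0.112 ] riser [[0.4428 0.2647 0.06  ]
 [0.5892 0.2547 0.06  ]
 [0.574  0.0142 0.06  ]
 [0.4244 0.0247 0.06  ]]
tip2 [[ 0.4109 -0.181   0.069 ]]
plank len 0.33985249789209027 ang -92.93472386841222
riser edge 0.242962635235601 -94.33237697222891
riser edge 0.24269092041950766 -93.79076795910902
```

All measurements agree: plank length 0.3399 m against 0.340, and the tip from two views within 0.5 mm. The pointer is 204 mm past the edge and the nose 47 mm, so the slide is about 157 mm along riser x (about −93.85°), with a 0.9° straightening. Next I'll go to the grip.

```bash
python3 -c "
from h import *
plan([.517,.2745,.33],-2.94,8)"
```

```text
[52.6, 0.3, -0.0, 0.0, -0.0, -0.1]
[52.6, 0.4, -0.0, 0.0, -0.0, -0.1]
[52.6, 0.4, -0.0, 0.0, -0.0, -0.1]
[52.6, 0.5, -0.0, 0.0, -0.0, -0.1]
[52.6, 0.6, -0.0, 0.0, -0.0, -0.1]
[52.6, 0.6, -0.0, 0.0, -0.0, -0.1]
[52.6, 0.7, -0.0, 0.0, -0.0, -0.1]
[52.6, 0.8, -0.0, 0.0, -0.0, -0.1]
```

Request:
step_arm:
  steps:
    - [[52.6, 0.5, 0, 0, 0, -0.1, 1], [52.6, 0.5, 0, 0, 0, -0.1, 1], [52.6, 0.5, 0, 0, 0, -0.1, 1], [52.6, 0.5, 0, 0, 0, -0.1, 1], [52.6, 0.5, 0, 0, 0, 0, 1], [52.6, 0.5, 0, 0, 0, 0, 1], [52.6, 0.5, 0, 0, 0, 0, 1], [52.6, 0.5, 0, 0, 0, 0, 1]]

```text
time: 5.28
position: [0.5173, 0.275, 0.3294]
orientation: [[0.056, 0.998, 0.0], [0.998, -0.056, -0.0], [-0.0, 0.0, -1.0]]
contact_force: [-0.0, -0.1, 0.5]
gripper_width: 0.094
finger_force: 0.0
```

Request:
step_arm:
  steps:
    - [[0, 0, 45, 0, 0, 0, 1], [0, 0, 50, 0, 0, 0, 1], [0, 0, 30, 0, 0, 0, 1], [0, 0, 0, 0, 0, 0, 1], [0, 0, 0, 0, 0, 0, 1]]

```text
time: 5.9
position: [0.5176, 0.2739, 0.2057]
orientation: [[0.056, 0.998, 0.001], [0.998, -0.056, 0.0], [0.001, 0.001, -1.0]]
contact_force: [0.5, -1.2, 0.2]
gripper_width: 0.0943
finger_force: 0.0
```

```bash
python3 - <<'E'
from h import *
s=arm.sense(); print(s['time'],s['position'],s['joint_positions'])
i=optics.camera_info('wrist'); im=optics.read_camera('wrist'); cv2.imwrite('pics/w4.png',im)
np.savez('pics/w4.npz',**i)
plan([.517,.2745,.092],-2.94,5)
E
```

```text
5.9 [0.51762243 0.2739427  0.205733  ] [-56.32630829  18.24449343  27.43774232 106.08711029  -9.79420505
  57.91477152 -28.04226812]
[0.0, -0.2, 22.8, 0.0, -0.0, -0.0]
[0.0, -0.2, 22.8, 0.0, -0.0, -0.0]
[0.0, -0.2, 22.8, 0.0, -0.0, -0.0]
[0.0, -0.2, 22.8, 0.0, -0.0, -0.0]
[0.1, -0.1, 22.8, 0.0, -0.0, -0.0]
```

View pics/w4.png

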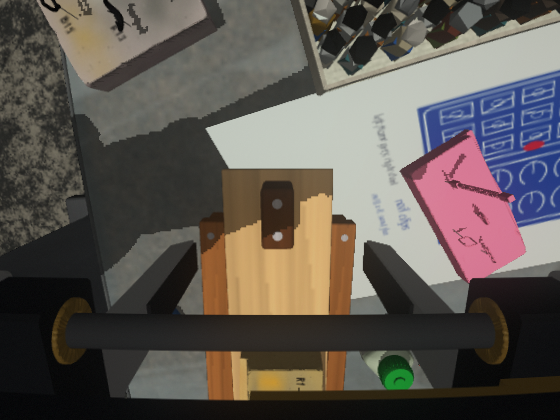

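The grip block's top is at (262–293, 181–237), centred between the fingers (mid column about 280). I'll descend and close.

Request:
step_arm:
  steps:
    - [[0, -0.5, 30, 0, 0, 0, 1], [0, 0, 40, 0, 0, 0, 1], [0, 0, 30, 0, 0, 0, 1], [0, 0, 13, 0, 0, 0, 1], [0, 0, 0, 0, 0, 0, 0.5], [0, 0, 0, 0, 0, 0, 0.35]]
  force: 10

```text
time: 6.7
position: [0.517, 0.2746, 0.0929]
orientation: [[0.055, 0.998, 0.002], [0.998, -0.055, 0.001], [0.001, 0.001, -1.0]]
contact_force: [0.3, 0.4, -0.1]
gripper_width: 0.0774
finger_force: 0.0
```

Request:
step_arm:
  steps:
    - [[0, 0, 0, 0, 0, 0, 0.2], [0, 0, 0, 0, 0, 0, 0.2], [0, 0, 0, 0, 0, 0, 0.2], [0, 0, 0, 0, 0, 0, 0.2]]
  force: 15

```text
time: 7.2
position: [0.5161, 0.2742, 0.0915]
orientation: [[0.055, 0.998, -0.0], [0.998, -0.055, -0.0], [-0.0, -0.0, -1.0]]
contact_force: [-0.3, -0.2, 0.5]
gripper_width: 0.0375
finger_force: 0.0
```

Request:
step_arm:
  steps:
    - [[0, 0, 0, 0, 0, 0, 0.1], [0, 0, 0, 0, 0, 0, 0.1], [0, 0, 0, 0, 0, 0, 0.1], [0, 0, 0, 0, 0, 0, 0.1]]
  force: 15

```text
time: 7.7
position: [0.5161, 0.2742, 0.0915]
orientation: [[0.055, 0.999, -0.0], [0.999, -0.055, -0.0], [-0.0, -0.0, -1.0]]
contact_force: [-0.7, -0.8, 0.1]
gripper_width: 0.026
finger_force: 15.0
```

Request:
step_arm:
  steps:
    - [[0, 0, 0, 0, 0, 0, 0.1], [0, 0, 0, 0, 0, 0, 0.1], [0, 0, 0.5, 0, 0, 0, 0.1], [0, 0, 0.5, 0, 0, 0, 0.1], [0, 0, 0, 0, 0, 0, 0.1]]
  force: 35

```text
time: 8.32
position: [0.5162, 0.2743, 0.0914]
orientation: [[0.055, 0.998, -0.0], [0.998, -0.055, 0.001], [0.001, -0.0, -1.0]]
contact_force: [-6.0, -2.8, 19.3]
gripper_width: 0.0258
finger_force: 35.0
```

Gripped firmly; 1 mm of downward preload gives 19 N, so I'll ease it slightly and start sliding.

Request:
step_arm:
  steps:
    - [[-1, 0, -0.4, 0, 0, 0, 0.1], [-3, 0, -0.1, 0, 0, 0, 0.1], [-5, 0, 0, 0, 0, 0.1, 0.1], [-6, -0.1, 0, 0, 0, 0.1, 0.1], [-6, -0.1, 0, 0, 0, 0.1, 0.1], [-6, -0.1, 0, 0, 0, 0.1, 0.1], [-6, 0, 0, 0, 0, 0.1, 0.1], [-6, -0.1, 0, 0, 0, 0, 0.1]]

```text
time: 9.32
position: [0.5138, 0.236, 0.0914]
orientation: [[0.063, 0.998, 0.001], [0.998, -0.063, 0.001], [0.001, 0.001, -1.0]]
contact_force: [0.7, 5.9, 6.8]
gripper_width: 0.0257
finger_force: 35.0
```

Request:
step_arm:
  steps:
    - [[-6, 0, 0, 0, 0, 0.1, 0.1], [-7, -0.1, 0, 0, 0, 0.1, 0.1], [-7, 0, 0, 0, 0, 0.1, 0.1], [-7, -0.1, 0, 0, 0, 0.1, 0.1], [-7, 0, 0, 0, 0, 0, 0.1], [-7, 0, 0, 0, 0, 0, 0.1], [-7, 0, 0, 0, 0, 0, 0.1], [-7, 0, 0, 0, 0, 0, 0.1]]

```text
time: 10.32
position: [0.5099, 0.1811, 0.0914]
orientation: [[0.07, 0.998, 0.001], [0.998, -0.07, 0.001], [0.001, 0.001, -1.0]]
contact_force: [0.6, 5.5, 6.4]
gripper_width: 0.0256
finger_force: 35.0
```

```bash
python3 - <<'E'
from h import *
s=arm.sense(); print(s['time'],s['position'],s['contact_force'],s['ft_torque'],s['joint_positions'])
plan([.516-.157*.0671,.2742-.157*.9977,.0912],-3.85,1)
E
```

```text
10.325 [0.5098868  0.18112793 0.09141738] [0.60233649 5.48173615 6.3916966 ] [ 0.98997165  0.33398001 -0.11690361] [-47.17317318  22.90366232  25.65192585 117.05766192 -14.39325829
  42.92510004 -16.69848175]
[-63.7, 0.0, 0.1, 0.0, -0.1, -0.2]
```

Request:
step_arm:
  steps:
    - [[-7, 0, 0, 0, 0, 0, 0.1], [-7, 0, 0.1, 0, 0, -0.1, 0.1], [-7, 0, 0, 0, 0, 0, 0.1], [-7, 0, 0.1, 0, 0, -0.1, 0.1], [-7, 0, 0, 0, 0, 0, 0.1], [-6, 0, 0, 0, 0, 0, 0.1], [-5, 0, 0, 0, 0, 0, 0.1], [-3, 0, 0, 0, 0, 0, 0.1]]

```text
time: 11.32
position: [0.5068, 0.1325, 0.0914]
orientation: [[0.067, 0.998, 0.001], [0.998, -0.067, 0.002], [0.002, 0.001, -1.0]]
contact_force: [0.3, 7.3, 8.5]
gripper_width: 0.0259
finger_force: 35.0
```

Request:
step_arm:
  steps:
    - [[-1, 0, 0, 0, 0, 0, 0.1], [0, 0, 0, 0, 0, 0, 0.1]]

```text
time: 11.58
position: [0.5067, 0.1314, 0.0914]
orientation: [[0.067, 0.998, 0.001], [0.998, -0.067, 0.001], [0.002, 0.001, -1.0]]
contact_force: [1.2, 5.7, 10.5]
gripper_width: 0.0256
finger_force: 35.0
```

```bash
python3 - <<'E'
from h import *
s=arm.sense(); print(s['time'],s['position'],s['contact_force'],s['ft_torque'])
plan([.516-.157*.0671,.2742-.157*.9977,.0912],-3.85,1)
t=optics.read_camera('top'); sd=optics.read_camera('side'); cv2.imwrite('pics/t5.png',t); cv2.imwrite('pics/s5.png',sd)
a=cv2.resize(t[190:290,250:370],(400,333),interpolation=cv2.INTER_CUBIC)
b=cv2.resize(sd[150:310,190:300],(400,582),interpolation=cv2.INTER_CUBIC)
c=np.zeros((582,800,3),np.uint8); c[:333,:400]=a; c[:,400:]=b; cv2.imwrite('pics/c5.png',c)
E
```

```text
11.575 [0.50666568 0.1314355  0.09138089] [ 1.21979499  5.69740672 10.47776274] [ 0.98749562  0.39331398 -0.1363832 ]
[-13.9, -0.3, 0.2, 0.1, -0.1, 0.0]
```

View pics/c5.png

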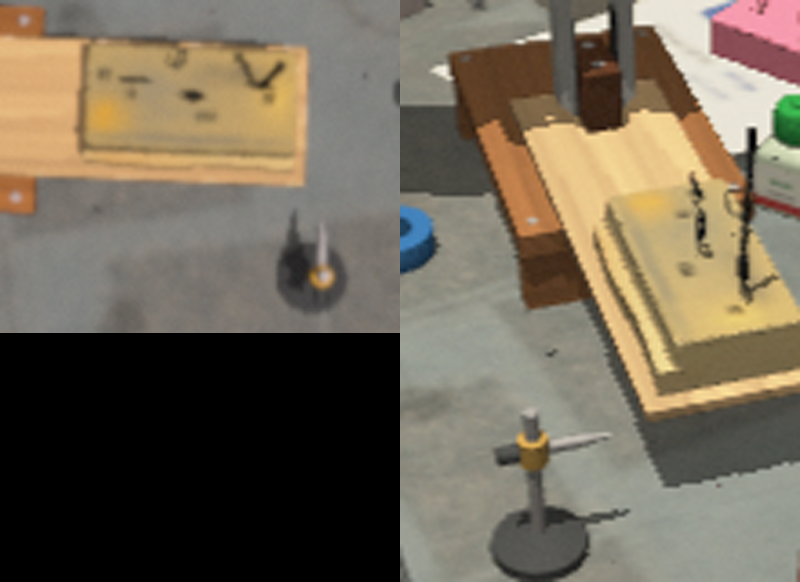

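The plank is flat with the foam aboard. In the top crop the nose corners are at (309,46) and (304,185) and the pointer tip at (322,223). In the side crop the near nose corner is at about (646,405) and the tip at (609,434).

```bash
python3 - <<'E'
from h import *
d=np.array([-.0671,-.9977])
i=optics.camera_info('top'); f=lambda l:[((a+.5)/3.3333-.5+250,(b+.5)/3.3333-.5+190) for a,b in l]
N=on_z(i,f([(309,46),(304,185)]),.068)[:,:2]; T=on_z(i,f([(322,223)]),.069)[0,:2]
print('top',N,T,'remain mm',(T-N.mean(0))@d*1e3,(T-N[1])@d*1e3)
i=optics.camera_info('side'); f=lambda l:[((a-400+.5)/3.636-.5+190,(b+.5)/3.636-.5+150) for a,b in l]
N=on_z(i,f([(646,405)]),.068)[:,:2]; T=on_z(i,f([(609,434)]),.069)[0,:2]
print('side',N,T,(T-N[0])@d*1e3)
E
```

```text
top [[ 0.53361322 -0.17480296]
 [ 0.43412451 -0.16691084]] [ 0.40680465 -0.17839707] remain mm 12.693831910502277 13.292971438362494
side [[ 0.43746206 -0.16401163]] [ 0.41161154 -0.18034695] 18.03232288996327
```

Request:
step_arm:
  steps:
    - [[-2, 0, 0, 0, 0, 0, 0.1], [-4, -0.1, 0, 0, 0, 0, 0.1], [-4, -0.1, 0, 0, 0, 0, 0.1], [-2.5, 0, 0, 0, 0, 0, 0.1], [-1, 0, 0, 0, 0, 0, 0.1], [0, 0, 0, 0, 0, 0, 0.1], [0, 0, 0, 0, 0, 0, 0.1]]

```text
time: 12.55
position: [0.5056, 0.118, 0.0914]
orientation: [[0.067, 0.998, 0.001], [0.998, -0.067, 0.001], [0.002, 0.001, -1.0]]
contact_force: [-0.2, 6.2, 10.6]
gripper_width: 0.0257
finger_force: 35.0
```

```bash
python3 - <<'E'
from h import *
s=arm.sense(); print(s['time'],s['position'],s['contact_force'])
plan([.516-.157*.0671,.2742-.157*.9977,.0912],-3.85,1)
t=np.mean([optics.read_camera('top') for _ in range(4)],0).astype(np.uint8); sd=optics.read_camera('side')
a=cv2.resize(t[195:270,310:360],(400,600),interpolation=cv2.INTER_CUBIC)
b=cv2.resize(sd[240:290,230:300],(400,286),interpolation=cv2.INTER_CUBIC)
g=cv2.resize(sd[150:310,190:320],(254,312),interpolation=cv2.INTER_CUBIC)
c=np.zeros((600,800,3),np.uint8); c[:,:400]=a; c[:286,400:]=b; c[288:,400:654]=g; cv2.imwrite('pics/c6.png',c)
E
```

```text
12.55 [0.50560049 0.11804223 0.09140154] [-0.17231578  6.22328359 10.63556244]
[-0.5, -0.1, 0.2, 0.1, -0.1, 0.0]
```

View pics/c6.png

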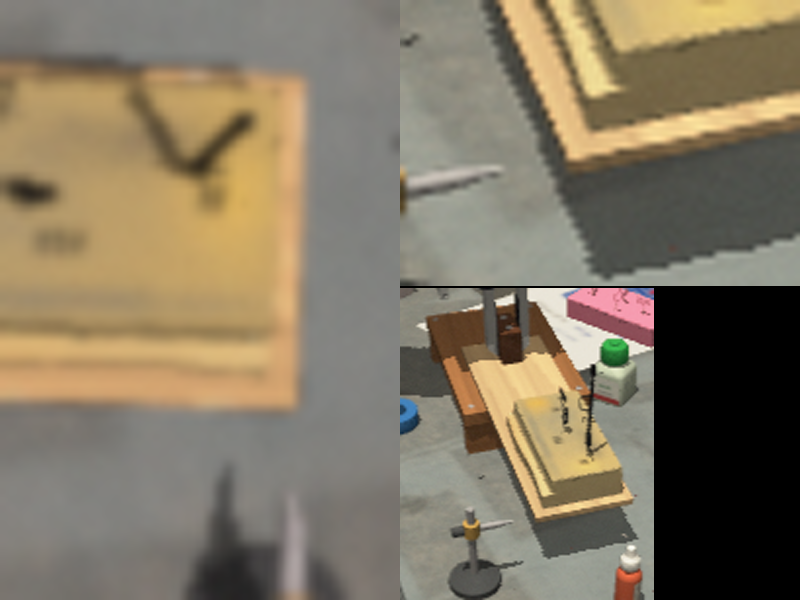

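The plank nose and pointer tip are nearly level. In the top crop (8x) the corners are at (306,74) and (297,408) and the tip at (293,493). I'll check the top and side views numerically.

```bash
python3 - <<'E'
from h import *
np.set_printoptions(precision=4,suppress=True)
d=np.array([-.0671,-.9977]); y=np.array([.9977,-.0671])
i=optics.camera_info('top'); f=lambda l:[((a+.5)/8-.5+310,(b+.5)/8-.5+195) for a,b in l]
N=on_z(i,f([(306,74),(297,408)]),.068)[:,:2]; T=on_z(i,f([(293,493)]),.069)[0,:2]
print('top',N,T,'remain mm',(T-N)@d*1e3)
i=optics.camera_info('side'); q=5.714; f=lambda l:[((a-400+.5)/q-.5+230,(b+.5)/q-.5+240) for a,b in l]
N=on_z(i,f([(571,162),(800,100)]),.068)[:,:2];L=on_z(i,f([(574,172),(800,122)]),.060)[:,:2]; T=on_z(i,f([(502,171),(408,186)]),.069)[:,:2]
print('side up',N,'low',L,'tip',T,(T[0]-N)@d*1e3,(T[0]-L)@d*1e3)
# expected corner from wrist-derived estimates in side crop
for X in ([*(np.array([.411,-.181])),.069],[*(np.array([.411,-.181])+.026*y),.068],[*(np.array([.411,-.181])+.026*y),.060],[*(np.array([.411,-.181])+.126*y),.068]):
    p=proj(i,[X])[0]; print((p-[230,240]+.5)*q-.5+[400,0])
E
```

```text
top [[ 0.5323 -0.1878]
 [ 0.4327 -0.1807]] [ 0.4077 -0.1783] remain mm [-1.1329 -0.6885]
side up [[ 0.4346 -0.1847]
 [ 0.5174 -0.1823]] low [[ 0.4368 -0.1809]
 [ 0.5168 -0.1841]] tip [[ 0.4117 -0.182 ]
 [ 0.3809 -0.178 ]] [-1.2132  6.7613] [2.738  4.8974]
[499.026  169.7119]
[575.7229 156.6926]
[576.1805 175.2887]
[861.1144  99.3616]
```

```bash
python3 -c "
from h import *
print(job.close_job(), arm.sense()['time'])"
```

```text
the job is handed in; nothing more can be done
the job is handed in; nothing more can be done
```

The plank is slid straight out with its end level with the pointer to within about 1 mm (top camera; the coarser side view didn't resolve it as finely). The foam block is still aboard, the plank is held flat on the riser, and the job was handed in at about 13 s.

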